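Snap the thick plug gauge into its spring clips

ROBOT

A 7-joint arm with a two-finger parallel gripper is mounted at the origin on a cart in front of the work surface, level with it; the furniture and walls round the work are solid. World frame = base frame: x ahead of the robot, y to its left, z up, the work surface at z = 0. Lengths are in m, angles in rad, forces in N, time in s.
With the tool pointing down it reaches from about 0.4 to 0.85 m from the base axis. Payload 10.4 kg.
Tool frame: the origin (TCP) lies between the finger pads; the fingertips stand manip.finger_overhang ahead of it and the grasp point (between the pads) lies 11 mm behind it (manip.finger_overhang is the distance from the TCP to the fingertips, in m); x points along the fingers, z is the direction in which the jaws open and shut, and the axes are right-handed (so a half turn about x gives the same grasp; the last joint's range is limited). The gripper opens to 85 mm and grips with 20 to 120 N. Pads are 22 mm wide; open, the fingers measure 114 mm over their backs; the gripper's body (76 mm by 85 mm) begins 54 mm behind the grasp point. The pads swing forward as they close: fully open they stand 13 mm farther back than shut.
Start: joints at [1.094, 0.332, -0.065, 1.46, 0.022, 1.35, -0.088], TCP at [0.274, -0.562, 0.239] pointing down, gripper open.
Joint ranges: [-2.6, 2.6], [-0.5, 2.12], [-1.47, 1.34], [0.16, 2.42], [-1.27, 4.41], [0.06, 2.06], [-2.6, 2.6]. Speed limits (rad/s): [2.22, 2.22, 2.79, 2.79, 3.14, 3.14, 3.14].

INTERFACE

Orientations are given as a unit quaternion [x, y, z, w].
In Python, from workcell import get_obs, camera, workorder, manip gives the robot as it stands. The module is installed in compiled form; this text tells all that it offers.
- The arm moves only by the tool play_rows, never from a script. Its argument "increments" is text: rows parted by semicolons, each of 4 numbers parted by spaces: the shift along the tool's x, y, z in m, then the turn about the tool's x in rad. A call has 1 to 20 rows; each row shifts and turns the pose as measured when the row begins, along the tool's axes as they then stand; what a row does not reach is not made up. A row lasts 1/10 s, in which the tool goes at most 50 mm and 8.59 degrees, less where a joint would pass 70% of its speed; a pose out of reach is approached as far as the arm can. A call is refused whole if a number of a shift passes 0.05 or a number of a turn 0.15, either way. A call with a gripper value outside its range is refused whole. "hand" is the gripper command: -1 is fully open, 1 is shut, values between are in proportion, set as the call begins (left out, the last holds). The fingers move at their own pace and stop on an object; "squeeze" is the grip in N (left out, the last holds). Time passes only in rows, so rows that do not move let the fingers close. It gives the time, the measured TCP pose, the force and the opening at its end, in the units of the state.
- get_obs(): the state, without advancing time (a new reading comes with each control period).
- camera(name): name is "scene" or "top" or "wrist"; returns a dict with "img" (400x640x3 uint8, blue, green, red), "fov_y" (degrees; the focal length in pixels is half the picture's height over the tangent of half this angle, whatever the lens; pixels are square), "cx", "cy" (the principal point, pixels), "R" (3x3) and "t" (3): a world point X has camera coordinates R X + t; the wrist camera has in their place "tool_from_camera" (4x4, takes a point from camera to tool coordinates, whose origin is the TCP and whose axes are the tool frame's). Camera axes: x right, y down, z forward; pixel columns grow to the right and rows downward; lengths in m; the calibration is good to about 2 mm. A picture is of the moment at which its call begins: read the wrist's pose just before it. There is no depth.
- workorder.hand_in(): hands the job in, once; it reports no verdict.
The state is a dict: "clock": time; "joint_pos": joint angles; "joint_velocities": joint speeds; "tau": joint torques, N m; "position": TCP position; "ee_rot": TCP orientation; "ft_force": force on the tool from outside, world axes, zero at the start; "torque": the same for the moment, N m; "grip_width": opening from 0.0 (shut) to 1.0 (fully open).
Only numpy, scipy, OpenCV 4.12 (cv2) and the standard library are available. Lean on these libraries where they do the work, as an engineer would, in place of code of your own. Each camera call takes 0.05 s, during which the arm holds its last target.

TASK

Put the thick plug gauge back in the wider of the two spring-clip holders: lay it lengthwise over both clips and press it straight down until it snaps past the jaws and rests level on the rubber pads, then stop pushing at once and let go. Carry it all the way, do not drop it, and leave the thin gauge where it lies.

Things in the scene. Friction and masses are not known exactly. Their poses are not given: they have to be found in the camera images.
- thick_gauge: thick plug gauge lying on the bench: round aluminium handle, diameter 24, length 120 mm; at each end a dark hexagon collar (30 across flats, 6 thick), then a steel plug, diameter 18 (22 long at +x, 12 at -x). About 0.14 kg. Origin on its axis at mid-handle, 15 mm above the bench as it lies; x along the gauge, any roll. Grasp mid-handle from above. Either end may point either way in the holder
- wide_seat (a point): where the thick gauge's origin rests in the wide holder, 45 mm above the bench; x along the seated gauge, z up. Fixed holder: dark plate 120x56x10 mm; clips 42 mm either side along x, 14 mm wide, 70 mm free between them for fingers (screw heads 13 mm high). Jaw pairs: mouth 15 mm, flared lips up to 74 mm above the bench, 38 mm apart. Gauge collars go outside the clips: 10 mm play along x
- wide_stop (a joint): sink of the wide holder's two rubber pads, m: 0 free or with the gauge just resting in its seat, at most 0.009; 4 N per mm, so 0.006 is about 25 N of needless push. Before that, the jaws: the handle meets them about 20 mm above its seat, resistance climbs to some 8 to 12 N in all about 15 mm above it (more if off-centre), then fades, and over the last 8 mm the jaws pull the gauge down
- thin_gauge: thin plug gauge, a bystander of like shape: handle diameter 14, collars 19 across flats, plugs diameter 10, 166 mm long. Origin on its axis at mid-handle, 9.5 mm above the bench; x along it. Its own narrower holder (mouth 8 mm, plate 46 mm wide) also stands on the bench and stays empty. The two holders, and the two gauges, may each have changed places
There are look-alikes about, which are no part of the job. What is shaped like the part that bears wide_seat but purple is not meant.

How it is judged:
At the end, for the whole second after the job is handed in: The thick gauge is snapped home in the wide holder: its middle within 5 mm of the seat's height and 18 mm of it from above, its axis within 0.1 rad of the holder's, at rest and released (z of thick_gauge in the frame of wide_seat between -0.005 and 0.005 m and horizontal distance between thick_gauge and wide_seat below 0.018 m and angle between the x axis of thick_gauge and the x axis of wide_seat, either way round below 0.1 rad and linear speed of thick_gauge below 0.03 m/s); the robot touches nothing.
It fails at once if the gauge pressed on hard after the snap (rubber pads pushed down more than 6 mm, about 25 N) (value of joint wide_stop above 0.006 m).
It fails at once if the thick gauge dropped from a height (faster than 0.4 m/s, more than 66 mm above the bench, while no finger touches it) (linear speed of thick_gauge above 0.4 m/s and contact force between the fingers and thick_gauge below 0.05 N and height (world z) of thick_gauge above 0.0665 m).
It fails at once if the thin gauge moved more than 30 mm (distance of thin_gauge from where it was at the start of the episode above 0.03 m).
It also fails if it takes over 38 s, if anything falls off the work surface, if the arm or the gripper's body presses on something with over 40 N, if the wrist force passes 120 N, or if a joint passes its speed limit or range.

## Working session

There is one attempt and no reset: what is moved stays moved. The work goes in short steps, Python scripts to look and compute and a tool call to move; the robot and the scene stay as the last step left them, time stands still between calls to the robot, and variables do not carry over. Pictures are saved under pics/ and viewed, and the job is handed in when it is done.

Besides the shell and the picture viewer there is one more tool, called after "Call:" as name(argument=value, ...) on one line, values as JSON. play_rows: Moves the arm, as the interface text tells. Its arguments: {"type":"object","properties":{"increments":{"type":"string"},"hand":{"type":"number"},"squeeze":{"type":"number"}},"required":["increments"]}

```bash
mkdir -p pics; python3 - <<'E'
from workcell import get_obs, camera, workorder, manip
import cv2,numpy as np,pickle
print(manip.finger_overhang); o=get_obs(); print(o)
for n in ("scene","top","wrist"):
    c=camera(n); cv2.imwrite(f"pics/{n}0.png",c["img"]); pickle.dump(c,open(f"{n}0.pkl","wb"))
    print(n,{k:v for k,v in c.items() if k!="img"})
E
```

```text
0.008
{'clock': 0.0, 'joint_pos': array([ 1.09440057,  0.33286768, -0.06472382,  1.46093379,  0.02157863,
        1.34988969, -0.08848226]), 'joint_velocities': array([ 0.00035839,  0.00023666,  0.001029  , -0.00204529, -0.00316204,
        0.00216224, -0.00059987]), 'tau': array([-1.13356782e-03, -6.25460958e+01,  4.88118944e-02, -3.91616714e+01,
        1.61830854e-02,  9.83126083e-03,  2.47636130e-06]), 'position': array([ 0.27384537, -0.56141363,  0.23852218]), 'ee_rot': array([ 0.37494159,  0.60010047, -0.37443733,  0.59924529]), 'ft_force': array([ 0.1746505 , -0.49189124,  0.98999347]), 'torque': array([ 0.00348305, -0.01483813,  0.0190894 ]), 'grip_width': 1.0009933062352316}
scene {'fov_y': 43.0692524044693, 'cx': 315.04989878067784, 'cy': 196.5529935627556, 'R': array([[-0.59601982, -0.80283326, -0.01480347],
       [-0.39967154,  0.31260344, -0.86170862],
       [ 0.69643595, -0.50767889, -0.50718745]]), 't': array([0.28809552, 0.2666786 , 0.74664561])}
top {'fov_y': 45.27035618375359, 'cx': 323.7570265666649, 'cy': 205.96136719699348, 'R': array([[-0.02314206, -0.99972573,  0.00359217],
       [-0.98459294,  0.02216853, -0.17345116],
       [ 0.17332396, -0.00755084, -0.98483592]]), 't': array([-0.03559444,  0.54168333,  1.00648457])}
wrist {'fov_y': 62.82577285431218, 'cx': 322.18208137383215, 'cy': 203.97879120923787, 'tool_from_camera': array([[-3.84324259e-04, -2.73625869e-01,  9.61836127e-01,
        -1.34713672e-01],
       [-4.34185558e-04, -9.61836062e-01, -2.73626024e-01,
         6.81418840e-02],
       [ 9.99999832e-01, -5.22776475e-04,  2.50852532e-04,
         2.03570838e-04],
       [ 0.00000000e+00,  0.00000000e+00,  0.00000000e+00,
         1.00000000e+00]])}
```

View pics/scene0.png

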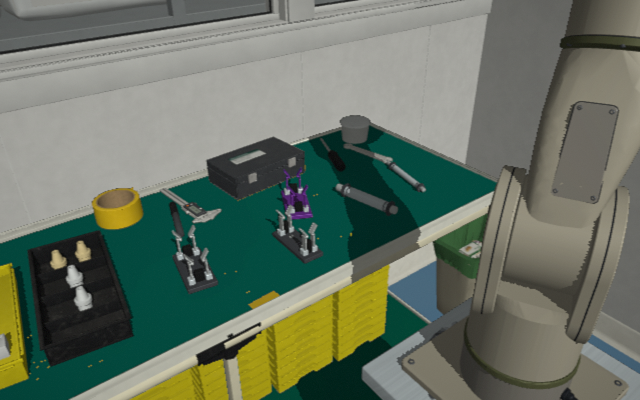

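View pics/top0.png

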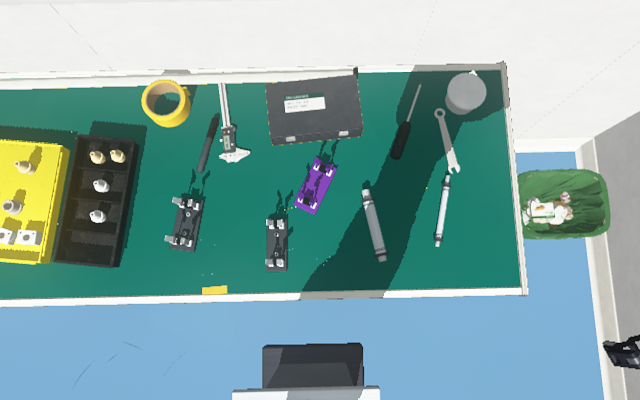

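View pics/wrist0.png

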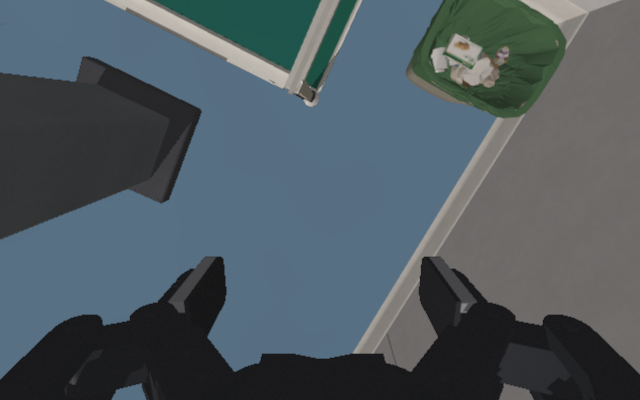

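```bash
python3 - <<'E'
import cv2,numpy as np
im=cv2.imread("pics/top0.png")
a=cv2.resize(im[170:290,150:310],None,fx=5,fy=5,interpolation=cv2.INTER_CUBIC);cv2.imwrite("pics/t_h.png",a)
a=cv2.resize(im[160:280,340:500],None,fx=5,fy=5,interpolation=cv2.INTER_CUBIC);cv2.imwrite("pics/t_g.png",a)
E
```

```text
(no output)
```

View pics/t_h.png

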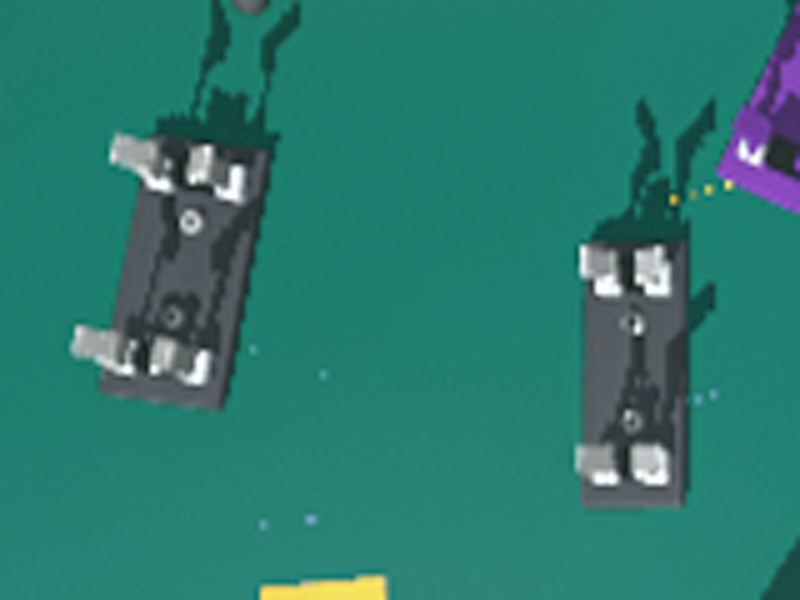

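View pics/t_g.png

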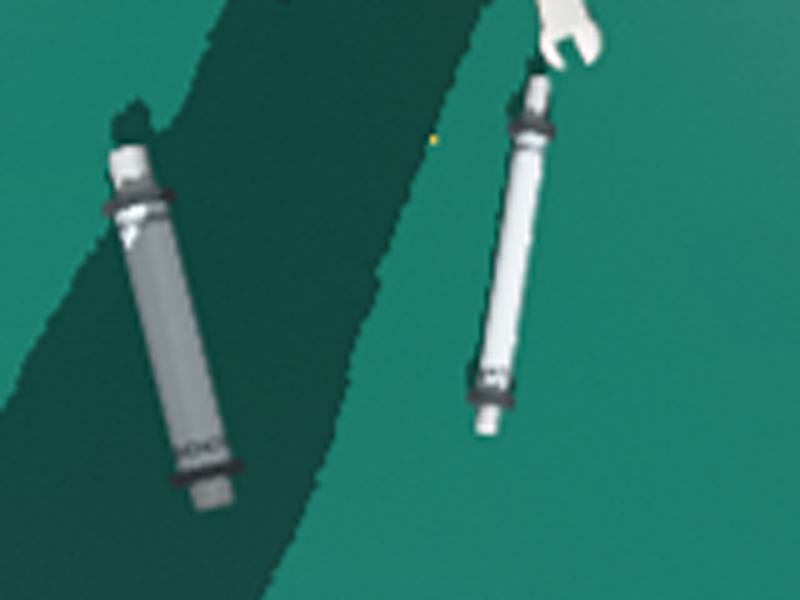

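```bash
cat > h.py <<'E'
import numpy as np,pickle,cv2
from scipy.spatial.transform import Rotation as Ro
def ray(c,u,v,z,R=None,t=None):
    f=200/np.tan(np.radians(c['fov_y']/2)); d=np.array([(u-c['cx'])/f,(v-c['cy'])/f,1])
    R=c['R'] if R is None else R; t=c['t'] if t is None else t
    o=-R.T@t; w=R.T@d; return o+w*(z-o[2])/w[2]
def proj(c,X,R=None,t=None):
    R=c['R'] if R is None else R; t=c['t'] if t is None else t
    f=200/np.tan(np.radians(c['fov_y']/2)); p=R@np.asarray(X)+t
    return np.array([f*p[0]/p[2]+c['cx'],f*p[1]/p[2]+c['cy']])
def wristRt(c,o):
    T=np.eye(4);T[:3,:3]=Ro.from_quat(o['ee_rot']).as_matrix();T[:3,3]=o['position']
    M=np.linalg.inv(T@c['tool_from_camera']);return M[:3,:3],M[:3,3]
E
python3 - <<'E'
from h import *
c=pickle.load(open("top0.pkl","rb"))
a=ray(c,340+138/5,160+202/5,.018);b=ray(c,340+207/5,160+472/5,.018)
print(a,b,(a+b)/2,np.linalg.norm(a-b),np.degrees(np.arctan2(*(a-b)[1::-1])))
P=[ray(c,150+x/5,170+y/5,.01) for x,y in((155,135),(270,148),(223,408),(102,393))]
for p in P:print(p)
print(np.mean(P,0));
for i in range(4):
  d=P[(i+1)%4]-P[i];print(np.linalg.norm(d),np.degrees(np.arctan2(d[1],d[0])))
print(Ro.from_quat([ 0.37494159,  0.60010047, -0.37443733,  0.59924529]).as_matrix().round(3))
E
```

```text
[ 0.556455   -0.14774649  0.018     ] [ 0.43381538 -0.17363958  0.018     ] [ 0.49513519 -0.16069304  0.018     ] 0.12534324199642083 11.921858807932765
[0.57539734 0.27689558 0.01      ]
[0.56817839 0.22436135 0.01      ]
[0.45018944 0.2429812  0.01      ]
[0.45813918 0.29725089 0.01      ]
[0.51297609 0.26037226 0.01      ]
0.053027897750080155 -97.82425486087375
0.11944911261398795 171.03210343399925
0.05484885702380037 81.66625566846199
0.11901182884604103 -9.848062363604079
[[-0.001  0.899  0.438]
 [ 0.001  0.438 -0.899]
 [-1.    -0.    -0.001]]
```

Call:
play_rows(increments="0 0.037 -0.026 0; 0 0.037 -0.026 0; 0 0.037 -0.026 0; 0 0.037 -0.026 0; 0 0.037 -0.026 0; 0 0.037 -0.026 0; 0 0.037 -0.026 0; 0 0.037 -0.026 0; 0 0.037 -0.026 0; 0 0 0 0.125; 0 0 0 0.125; 0 0 0 0", hand=-1, squeeze=50)

```text
clock: 1.35
position: [0.4758, -0.1894, 0.2352]
ee_rot: [0.448, 0.548, -0.449, 0.545]
ft_force: [-0.5, -0.3, -0.3]
grip_width: 0.998
```

```bash
cat > look.py <<'E'
import sys
from h import *
from workcell import get_obs,camera
n=sys.argv[1]
o=get_obs();c=camera("wrist");pickle.dump((o,c),open(n+".pkl","wb"));cv2.imwrite(f"pics/{n}.png",c["img"])
print(o['clock'],o['position'],o['ft_force'],o['grip_width']);print(Ro.from_quat(o['ee_rot']).as_matrix().round(3))
E
python3 look.py w1
```

```text
1.35 [ 0.47579514 -0.18939151  0.23516068] [-0.51477252 -0.28040407 -0.31002807] 0.9976156012694215
[[-0.005  0.981  0.195]
 [ 0.003  0.195 -0.981]
 [-1.    -0.004 -0.004]]
```

View pics/w1.png

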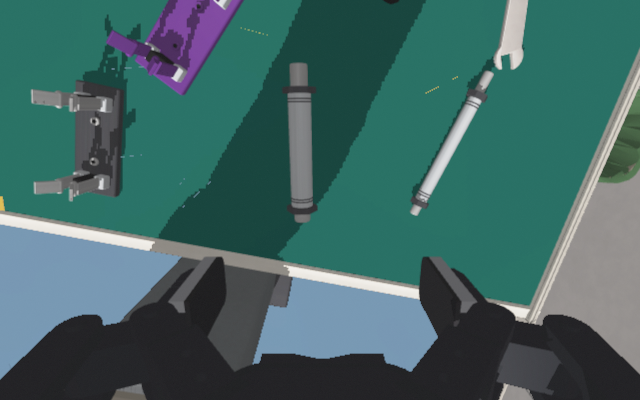

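```bash
python3 - <<'E'
from h import *
o,c=pickle.load(open("w1.pkl","rb"));R,t=wristRt(c,o)
a=ray(c,299,90,.018,R,t);b=ray(c,303,210,.018,R,t);m=(a+b)/2
print(a,b,m,np.linalg.norm(a-b),np.degrees(np.arctan2(*(a-b)[1::-1])))
M=Ro.from_quat(o['ee_rot']).as_matrix()
m[2]=.015-.011+.0; print(M.T@(m-o['position']))
E
```

```text
[ 0.55722969 -0.14907669  0.018     ] [ 0.43251558 -0.17581339  0.018     ] [ 0.49487263 -0.16244504  0.018     ] 0.1275478841526897 12.100138516493736
[ 0.23114185  0.02490377 -0.02187616]
```

Call:
play_rows(increments="0 0.0125 -0.011 -0.015; 0 0.0125 -0.011 0; 0.04 0 0 0; 0.04 0 0 0; 0.04 0 0 0; 0.03 0 0 0; 0 0 0 0")

```text
clock: 2.1
position: [0.4989, -0.1602, 0.0816]
ee_rot: [0.438, 0.556, -0.437, 0.555]
ft_force: [-0.9, 0.3, 0.4]
grip_width: 0.999
```

```bash
python3 look.py w2;  python3 - <<'E'
from h import *
o,c=pickle.load(open("w2.pkl","rb"))
M=Ro.from_quat(o['ee_rot']).as_matrix()
print(M.T@(np.array([.4949,-.1622,.01])-o['position']))
E
```

```text
2.1 [ 0.49890977 -0.16019606  0.08162836] [-0.94431099  0.26976247  0.37942793] 0.9989813764064078
[[ 0.     0.972  0.235]
 [ 0.002  0.235 -0.972]
 [-1.     0.001 -0.002]]
[ 0.07162277 -0.00441699  0.00117678]
```

View pics/w2.png

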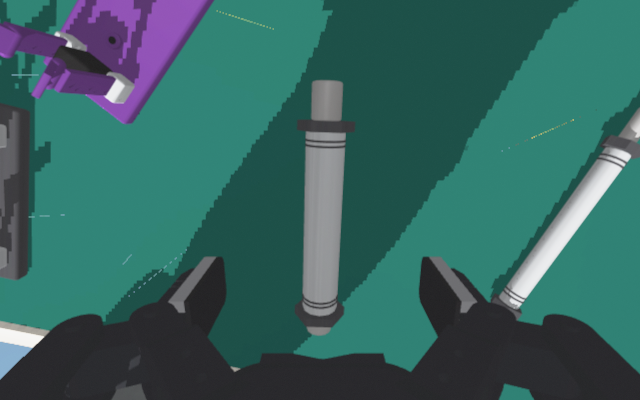

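```bash
python3 - <<'E'
from h import *
o,c=pickle.load(open("w2.pkl","rb"));R,t=wristRt(c,o)
a=ray(c,326,126,.016,R,t);b=ray(c,320,308,.016,R,t);m=(a+b)/2
print(a,b,m,np.linalg.norm(a-b),np.degrees(np.arctan2(*(a-b)[1::-1])))
M=Ro.from_quat(o['ee_rot']).as_matrix(); print(np.degrees(np.arctan2(M[1,1],M[0,1])))
m[2]=.01; print(M.T@(m-o['position']))
c=pickle.load(open("top0.pkl","rb"))
for p in((487,430),(478,395),(530,132)):
  X=ray(c,340+p[0]/5,160+p[1]/5,.01);print(X,M.T@(X-o['position']))
E
```

```text
[ 0.55743761 -0.14877137  0.016     ] [ 0.43612828 -0.17414827  0.016     ] [ 0.49678294 -0.16145982  0.016     ] 0.12393523167965584 11.815409683904567
13.597213242761104
[ 0.07162479 -0.00241281  0.00090002]
[ 0.45030792 -0.30123109  0.01      ] [ 0.0712725  -0.08044474  0.12582732]
[ 0.46614934 -0.29819011  0.01      ] [ 0.07128157 -0.0643324   0.12659583]
[ 0.58656969 -0.32977654  0.01      ] [0.07121433 0.04528703 0.18560718]
```

Call:
play_rows(increments="0.02 -0.003 0.001 0.03; 0.03 0 0 0; 0.014 0 0 0; 0 0 0 0; 0 0 0 0", hand=-0.3)

```text
clock: 2.65
position: [0.5048, -0.1634, 0.0276]
ee_rot: [0.447, 0.545, -0.442, 0.554]
ft_force: [-0.5, -0.1, 0.5]
grip_width: 0.65
```

```bash
cat > d.py <<'E'
import sys
from h import *
from workcell import get_obs
o=get_obs();M=Ro.from_quat(o['ee_rot']).as_matrix();print(o['position'],o['joint_velocities'].round(3));print(M.round(3));print("yaw",np.degrees(np.arctan2(M[1,1],M[0,1])))
print("f",o['ft_force'].round(2),o['torque'].round(2),o['grip_width'])
X=np.array([float(v) for v in sys.argv[1:4]]);print("delta",M.T@(X-o['position']))
E
python3 d.py .4965 -.1618 .010; python3 look.py w3
```

```text
[ 0.50481821 -0.16340458  0.02760143] [ 0.    -0.006 -0.005 -0.012 -0.     0.008  0.006]
[[ 0.015  0.978  0.21 ]
 [-0.002  0.21  -0.978]
 [-1.     0.014  0.005]]
yaw 12.109057329843262
f [-0.54 -0.05  0.54] [0.03 0.05 0.07] 0.6499589218911541
delta [ 0.01747387 -0.0080419  -0.00340138]
2.65 [ 0.50481821 -0.16340458  0.02760143] [-0.54233517 -0.05102817  0.5384095 ] 0.6499589218911541
[[ 0.015  0.978  0.21 ]
 [-0.002  0.21  -0.978]
 [-1.     0.014  0.005]]
```

View pics/w3.png

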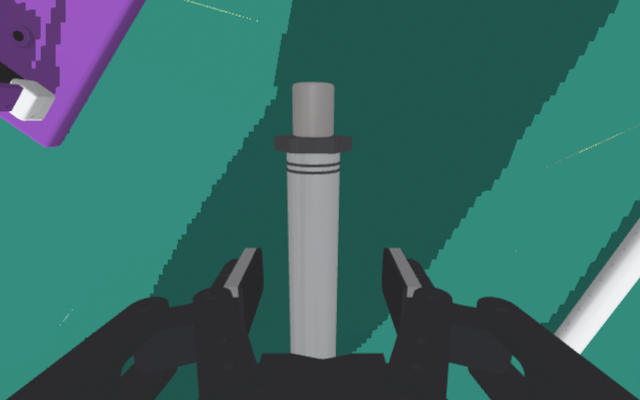

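Call:
play_rows(increments="0.008 -0.008 -0.0034 0; 0.008 0 0 0; 0 0 0 0; 0 0 0 0")

```text
clock: 3.1
position: [0.4974, -0.1623, 0.0131]
ee_rot: [0.448, 0.544, -0.441, 0.556]
ft_force: [-0.1, -0.1, -0.3]
grip_width: 0.649
```

```bash
python3 d.py .4965 -.1618 .010
```

```text
[ 0.49735792 -0.16226656  0.01310266] [-0.     0.005 -0.     0.006  0.002 -0.004 -0.001]
[[ 0.019  0.978  0.21 ]
 [-0.004  0.21  -0.978]
 [-1.     0.018  0.008]]
yaw 12.117145448653464
f [-0.12 -0.14 -0.29] [ 0.01  0.04 -0.01] 0.6490577324243014
delta [ 0.00308424 -0.00079522 -0.00065974]
```

Down a touch more, then close.

Call:
play_rows(increments="0.003 -0.001 -0.0005 0; 0 0 0 0")

```text
clock: 3.3
position: [0.4964, -0.162, 0.01]
ee_rot: [0.448, 0.544, -0.441, 0.556]
ft_force: [-1.1, 0.3, 0.1]
grip_width: 0.655
```

Call:
play_rows(increments="0 0 0 0; 0 0 0 0; 0 0 0 0; 0 0 0 0; 0 0 0 0; 0 0 0 0", hand=1, squeeze=50)

```text
clock: 3.9
position: [0.4966, -0.162, 0.0103]
ee_rot: [0.448, 0.544, -0.441, 0.556]
ft_force: [-0.6, -0.5, 0.6]
grip_width: 0.264
```

```bash
python3 d.py .4965 -.1618 .010; python3 look.py w4
```

```text
[ 0.49660369 -0.16204446  0.01031591] [-0.001 -0.     0.001  0.     0.     0.001  0.002]
[[ 0.019  0.978  0.21 ]
 [-0.004  0.21  -0.978]
 [-1.     0.018  0.008]]
yaw 12.109551323330562
f [-0.56 -0.49  0.62] [ 0.06  0.12 -0.02] 0.2639832799736366
delta [ 3.12928161e-04 -5.57422414e-05 -2.63219719e-04]
3.9 [ 0.49660369 -0.16204446  0.01031591] [-0.5610711  -0.49339142  0.62048636] 0.2639832799736366
[[ 0.019  0.978  0.21 ]
 [-0.004  0.21  -0.978]
 [-1.     0.018  0.008]]
```

View pics/w4.png

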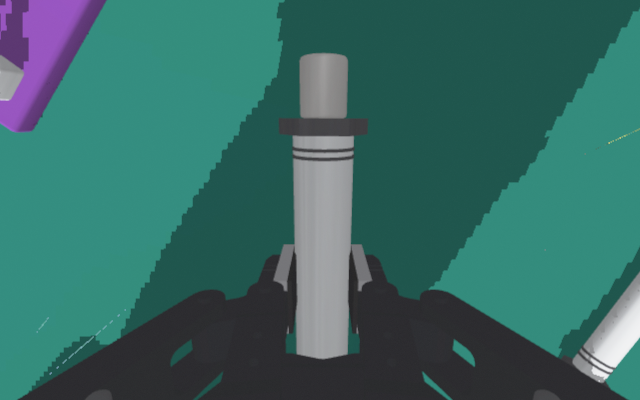

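Call:
play_rows(increments="-0.02 0 0 0; -0.03 0 0 0; -0.04 0 0 0; -0.04 0 0 0; -0.03 0 0 0; 0 0 0 0")

```text
clock: 4.55
position: [0.4916, -0.1607, 0.1739]
ee_rot: [0.447, 0.546, -0.442, 0.554]
ft_force: [-0.1, -0.3, -1.7]
grip_width: 0.263
```

```bash
python3 d.py .513 .260 .160; python3 look.py w5; python3 - <<'E'
from h import *
for n in("w4","w5"):
  o,c=pickle.load(open(n+".pkl","rb"));M=Ro.from_quat(o['ee_rot']).as_matrix();R,t=wristRt(c,o)
  # project hypothetical collar at tool pos (-0.0047, 63+-s, 0)
  for s in(-.006,-.003,0,.003,.006):
    X=o['position']+M@np.array([-.0047,.063+s,0]);print(n,s,proj(c,X,R,t))
E
```

```text
[ 0.49156896 -0.16066181  0.1738852 ] [-0.003  0.022  0.005  0.048  0.007 -0.03  -0.003]
[[ 0.014  0.977  0.211]
 [-0.002  0.211 -0.978]
 [-1.     0.013  0.004]]
yaw 12.1670320955291
f [-0.09 -0.28 -1.68] [0.04 0.01 0.03] 0.2628472576951684
delta [ 0.01354432  0.10941551 -0.40675944]
4.55 [ 0.49156896 -0.16066181  0.1738852 ] [-0.08896296 -0.2822338  -1.6841731 ] 0.2628472576951684
[[ 0.014  0.977  0.211]
 [-0.002  0.211 -0.978]
 [-1.     0.013  0.004]]
w4 -0.006 [320.79135622 140.68452468]
w4 -0.003 [320.77908037 132.85454062]
w4 0 [320.76664526 124.92296855]
w4 0.003 [320.75404775 116.88781851]
w4 0.006 [320.74128465 108.74704824]
w5 -0.006 [320.79599644 140.68285319]
w5 -0.003 [320.78374187 132.85263618]
w5 0 [320.7713283  124.92082564]
w5 0.003 [320.75875262 116.88543146]
w5 0.006 [320.74601163 108.74441121]
```

View pics/w5.png

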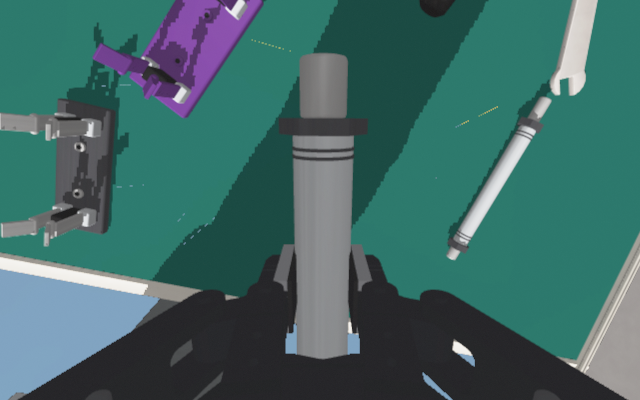

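Call:
play_rows(increments="-0.004 0.006 -0.02 0; -0.004 0.006 -0.04 0; -0.004 0.006 -0.042 0; 0 0.006 -0.042 0; 0 0.006 -0.042 0; 0 0.006 -0.042 0; 0 0.006 -0.042 0; 0 0.006 -0.04 0; 0 0 -0.015 0; 0 0 0 0.125; 0 0 0 0.125; 0 0 0 0.123; 0 0 0 0; 0 0 0 0")

```text
clock: 6.0
position: [0.4573, 0.1783, 0.1628]
ee_rot: [-0.536, -0.459, 0.546, -0.452]
ft_force: [0.1, 0.3, -1.5]
grip_width: 0.26
```

```bash
python3 d.py .513 .260 .160; python3 look.py w6
```

```text
[0.45726571 0.17829146 0.16282986] [ 0.001  0.011 -0.     0.013  0.004 -0.005 -0.019]
[[-0.017  0.985 -0.169]
 [-0.001 -0.169 -0.986]
 [-1.    -0.017  0.004]]
yaw -9.75149573617427
f [ 0.11  0.25 -1.46] [-0.02  0.03  0.04] 0.2597362246873634
delta [ 0.00178183  0.04113127 -0.08997582]
6.0 [0.45726571 0.17829146 0.16282986] [ 0.10957872  0.25240656 -1.45905081] 0.2597362246873634
[[-0.017  0.985 -0.169]
 [-0.001 -0.169 -0.986]
 [-1.    -0.017  0.004]]
```

View pics/w6.png

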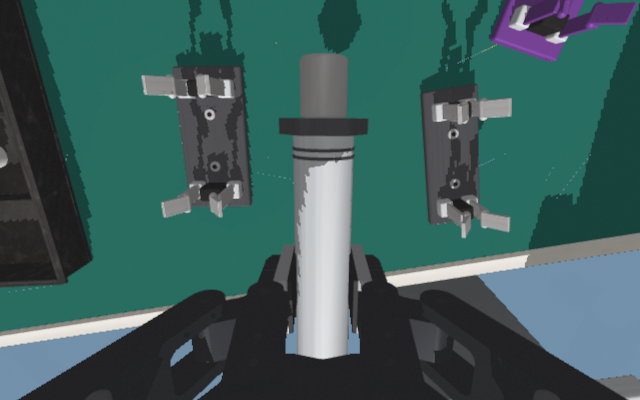

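```bash
python3 - <<'E'
import cv2
im=cv2.imread("pics/w6.png")
cv2.imwrite("pics/w6z.png",cv2.resize(im[50:230,130:270],None,fx=3.3,fy=3.3,interpolation=cv2.INTER_CUBIC))
E
```

```text
(no output)
```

View pics/w6z.png

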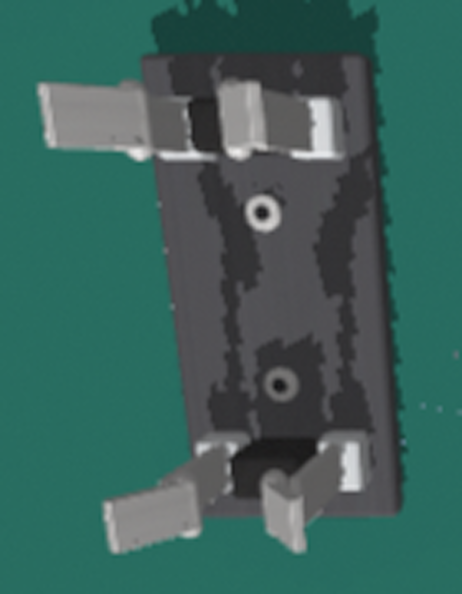

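```bash
python3 - <<'E'
from h import *
o,c=pickle.load(open("w6.pkl","rb"));R,t=wristRt(c,o)
q=lambda x,y,z:ray(c,130+x/3.3,50+y/3.3,z,R,t)
a=q(263,212,.013);b=q(281,384,.013);d=a-b
print("screws",a,b,(a+b)/2,np.linalg.norm(d),np.degrees(np.arctan2(d[1],d[0])))
P=[q(143,57,.01),q(364,57,.01),q(392,513,.01)]
print(P,(P[0]+P[2])/2)
for i in(0,1):
  d=P[i+1]-P[i];print(np.linalg.norm(d),np.degrees(np.arctan2(d[1],d[0])))
L=[q(45,118,.074),q(227,118,.074),q(110,525,.074),q(278,525,.074)]
for l in L:print(l)
print(np.mean(L,0))
d=(L[0]+L[1]-L[2]-L[3])/2;print(np.linalg.norm(d),np.degrees(np.arctan2(d[1],d[0])),np.linalg.norm(L[0]-L[1]),np.linalg.norm(L[2]-L[3]))
E
```

```text
screws [0.53531387 0.25843113 0.013     ] [0.49201407 0.2654875  0.013     ] [0.51366397 0.26195932 0.013     ] 0.04387100579249898 -9.255864482606926
[array([0.57593639, 0.27856649, 0.01      ]), array([0.56676462, 0.22517733, 0.01      ]), array([0.45144543, 0.24577454, 0.01      ])] [0.51369091 0.26217051 0.01      ]
0.05417123912188958 -99.74773498314595
0.11714419296164784 169.8731674715984
[0.55764573 0.27531494 0.074     ]
[0.55168851 0.2406813  0.074     ]
[0.47606272 0.28838638 0.074     ]
[0.46987764 0.25276572 0.074     ]
[0.51381865 0.26428708 0.074     ]
0.082659508651847 -8.7524439295693 0.035142248795294914 0.03615365086960713
```

```bash
python3 d.py .514 .263 .160|tail -1
```

```text
delta [ 0.00175541  0.04160349 -0.09318055]
```

Call:
play_rows(increments="0 0.02 -0.046 -0.008; 0 0.021 -0.047 0; 0 0 0 0; 0 0 0 0")

```text
clock: 6.45
position: [0.514, 0.2625, 0.1575]
ee_rot: [-0.53, -0.463, 0.545, -0.455]
ft_force: [-0.8, -0.2, -1.3]
grip_width: 0.259
```

```bash
python3 d.py .514 .263 .160; python3 - <<'E'
from h import *
from workcell import *
for n in("scene","top"):
  c=camera(n);pickle.dump(c,open(n+"1.pkl","wb"))
  y,x=((200,130),(150,130))[n=="top"]
  cv2.imwrite(f"pics/{n}1.png",cv2.resize(c["img"][y:y+120,x:x+160],None,fx=5,fy=5,interpolation=cv2.INTER_CUBIC))
E
```

```text
[0.5139548  0.26253959 0.15754979] [-0.033  0.053 -0.007 -0.028  0.007 -0.012  0.003]
[[-0.022  0.988 -0.156]
 [-0.005 -0.156 -0.988]
 [-1.    -0.021  0.008]]
yaw -8.967989814160395
f [-0.78 -0.19 -1.26] [-0.02  0.01  0.03] 0.2593540391660162
delta [-2.45272424e-03 -7.93957385e-05 -4.42022114e-04]
```

View pics/scene1.png

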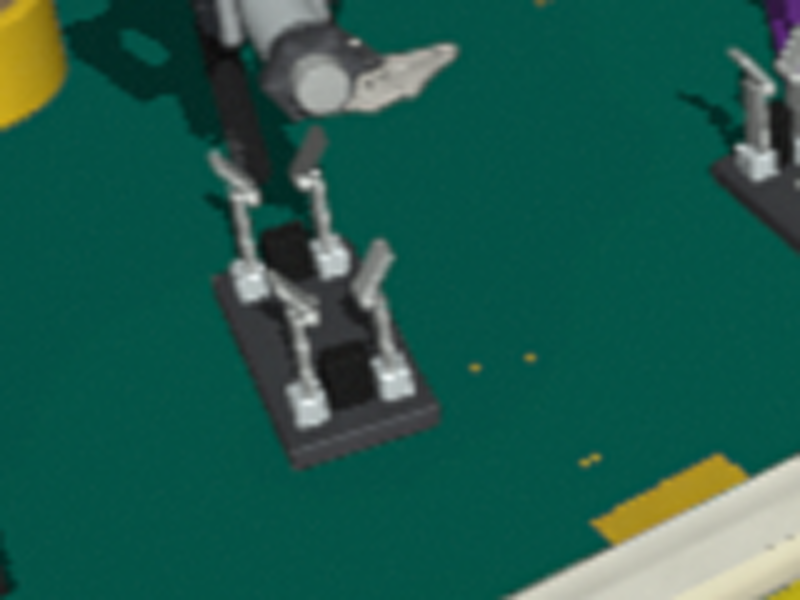

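View pics/top1.png

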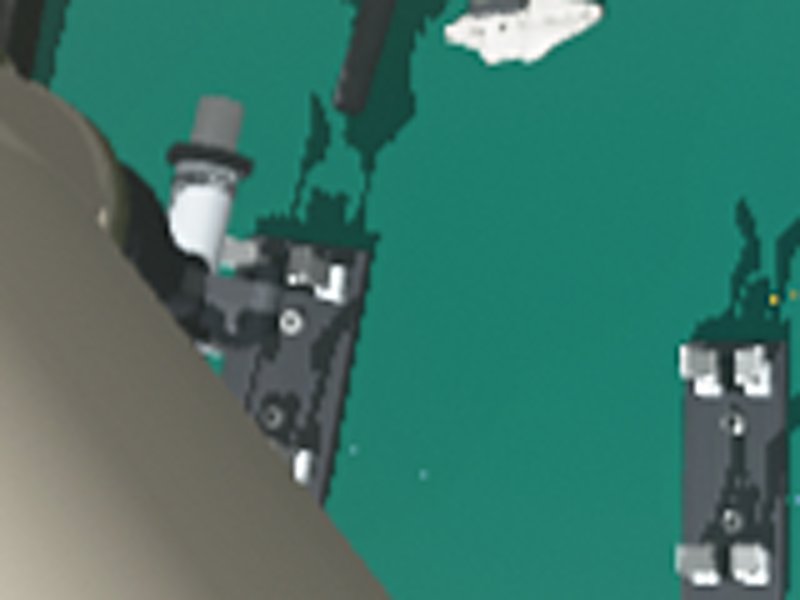

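```bash
python3 - <<'E'
from h import *
from workcell import get_obs
o=get_obs();M=Ro.from_quat(o['ee_rot']).as_matrix()
c=pickle.load(open("scene1.pkl","rb"))
pr=lambda X:(proj(c,X)-[130,200])*5
print("plug end",[pr(o['position']+M@np.array([-.0047,-.078+s,0])+[0,0,.0015+.001*0]) for s in(0,-.001)], "obs 321,85")
a=np.radians(-9.2);ux=np.array([np.cos(a),np.sin(a),0]);uy=np.array([-ux[1],ux[0],0])
for S in((.514,.263),(.514,.260)):
  S=np.array([*S,0])
  for sx in(-1,1):
    for sy in(-1,1):
      print(S[:2],sx,sy,"plate",pr(S+ux*.06*sx+uy*.028*sy+[0,0,.01]).round(0),"lip inner/outer",pr(S+ux*(.042*sx-.007)+uy*.019*sy+[0,0,.074]).round(0),pr(S+ux*(.042*sx+.007)+uy*.019*sy+[0,0,.074]).round(0))
E
```

```text
plug end [array([329.00742491,  89.72037663]), array([329.86210754,  91.12734003])] obs 321,85
[0.514 0.263] -1 -1 plate [443. 404.] lip inner/outer [389. 254.] [378. 234.]
[0.514 0.263] -1 1 plate [293. 452.] lip inner/outer [284. 285.] [274. 264.]
[0.514 0.263] 1 -1 plate [350. 234.] lip inner/outer [324. 139.] [314. 121.]
[0.514 0.263] 1 1 plate [211. 274.] lip inner/outer [225. 166.] [216. 147.]
[0.514 0.26 ] -1 -1 plate [450. 401.] lip inner/outer [397. 251.] [385. 231.]
[0.514 0.26 ] -1 1 plate [301. 449.] lip inner/outer [292. 282.] [281. 261.]
[0.514 0.26 ] 1 -1 plate [357. 231.] lip inner/outer [331. 136.] [321. 118.]
[0.514 0.26 ] 1 1 plate [219. 271.] lip inner/outer [232. 163.] [223. 145.]
```

Call:
play_rows(increments="0.02 0 0.0005 0; 0.03 0 0 0; 0.025 0 0 0; 0 0 0 0; 0 0 0 0")

```text
clock: 7.05
position: [0.513, 0.2553, 0.0849]
ee_rot: [-0.533, -0.46, 0.544, -0.457]
ft_force: [0.5, -0.4, -0.3]
grip_width: 0.256
```

```bash
python3 d.py .514 .262 .066; python3 - <<'E'
from h import *
from workcell import *
for n in("scene",):
  c=camera(n);pickle.dump(c,open(n+"2.pkl","wb"))
  y,x=(200,130)
  cv2.imwrite(f"pics/{n}2.png",cv2.resize(c["img"][y:y+120,x:x+160],None,fx=5,fy=5,interpolation=cv2.INTER_CUBIC))
E
python3 look.py w7
```

```text
[0.5130038  0.25525695 0.08489667] [ 0.013 -0.003  0.004  0.025  0.004 -0.003  0.003]
[[-0.015  0.987 -0.159]
 [-0.007 -0.159 -0.987]
 [-1.    -0.013  0.01 ]]
yaw -9.167217867396506
f [ 0.45 -0.36 -0.25] [ 0.01 -0.04  0.02] 0.2559068645960743
delta [ 0.01882988  0.00015935 -0.00699681]
7.1 [0.51304917 0.25515796 0.08494614] [ 0.39011051 -0.40300324 -1.98592587] 0.2626363900325574
[[-0.015  0.987 -0.159]
 [-0.008 -0.16  -0.987]
 [-1.    -0.013  0.01 ]]
```

View pics/scene2.png

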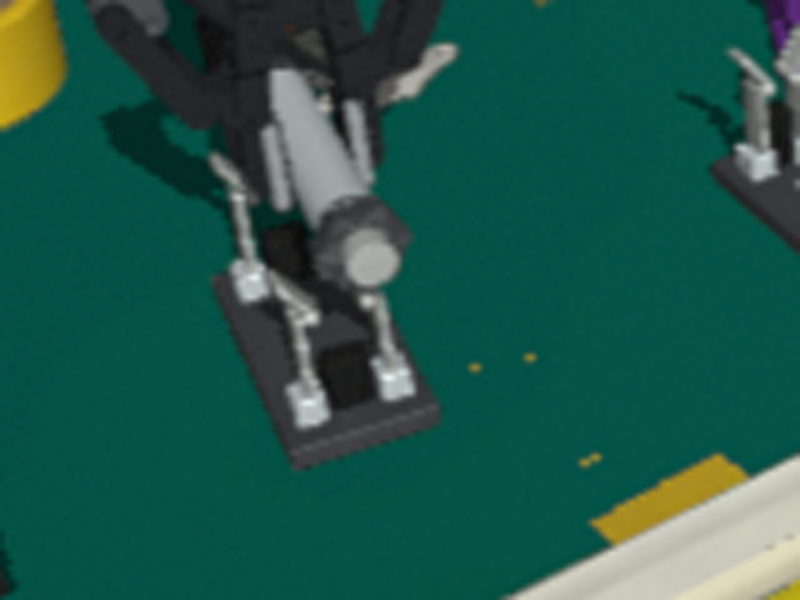

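View pics/w7.png

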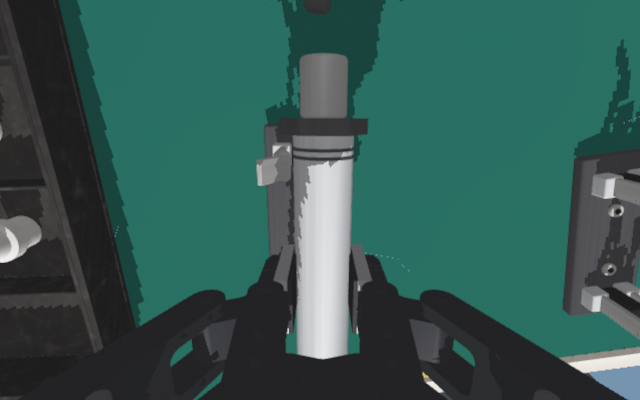

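Call:
play_rows(increments="0.004 0 -0.006 0; 0.003 0 -0.001 0; 0 0 0 0; 0 0 0 0")

```text
clock: 7.55
position: [0.516, 0.264, 0.0809]
ee_rot: [-0.535, -0.459, 0.542, -0.458]
ft_force: [0.8, -0.4, -1.1]
grip_width: 0.259
```

```bash
python3 d.py .514 .262 .066; python3 - <<'E'
from h import *
from workcell import *
for n in("scene",):
  c=camera(n);pickle.dump(c,open(n+"3.pkl","wb"))
  y,x=(210,150)
  cv2.imwrite(f"pics/{n}3.png",cv2.resize(c["img"][y:y+90,x:x+90],None,fx=6,fy=6,interpolation=cv2.INTER_CUBIC))
E
python3 look.py w8
```

```text
[0.51595735 0.26399383 0.0809171 ] [-0.002  0.     0.    -0.002  0.002  0.002  0.   ]
[[-0.009  0.987 -0.159]
 [-0.005 -0.159 -0.987]
 [-1.    -0.008  0.007]]
yaw -9.164586763249108
f [ 0.82 -0.44 -1.12] [ 0.02 -0.08  0.03] 0.25928696486275626
delta [ 0.0149446  -0.00149052  0.00218258]
7.6 [0.51597182 0.26390283 0.08089301] [-0.1855295  -0.67359781 -2.52464184] 0.2619152500885202
[[-0.009  0.987 -0.159]
 [-0.005 -0.159 -0.987]
 [-1.    -0.008  0.007]]
```

View pics/scene3.png

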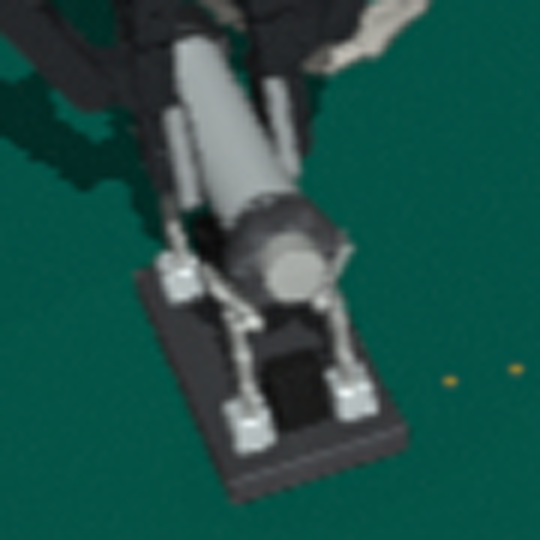

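View pics/w8.png

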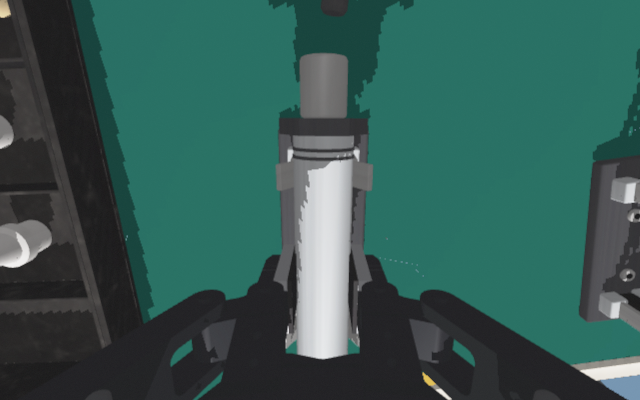

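```bash
python3 - <<'E'
from h import *
o,c=pickle.load(open("w8.pkl","rb"));R,t=wristRt(c,o);M=Ro.from_quat(o['ee_rot']).as_matrix()
for u,v in((276,165),(276,190),(373,165),(373,190),(324,177)):
  X=ray(c,u,v,.072,R,t);print(X,M.T@(X-o['position']))
E
```

```text
[0.564024   0.27570903 0.072     ] [ 0.00838582  0.04562957 -0.0193676 ]
[0.55293665 0.27795687 0.072     ] [ 0.0084769   0.0343261  -0.01982073]
[0.5571614  0.23360101 0.072     ] [0.00866817 0.04556395 0.02329499]
[0.54589889 0.23492146 0.072     ] [0.0087657  0.03423533 0.02378529]
[0.55532911 0.25574302 0.072     ] [0.00857013 0.04022725 0.00172798]
```

Call:
play_rows(increments="0.006 -0.001 0 0; 0.006 0 0 0; 0.004 0 0 0; 0 0 0 0")

```text
clock: 8.05
position: [0.5145, 0.2635, 0.0631]
ee_rot: [-0.534, -0.459, 0.542, -0.458]
ft_force: [-0.4, -0.2, -1.6]
grip_width: 0.264
```

```bash
python3 d.py .515 .264 .0403
```

```text
[0.51451992 0.26352385 0.06311828] [ 0.001 -0.     0.    -0.     0.002 -0.001  0.004]
[[-0.01   0.987 -0.16 ]
 [-0.006 -0.16  -0.987]
 [-1.    -0.009  0.007]]
yaw -9.186159170607459
f [-0.43 -0.21 -1.59] [-0.   -0.02  0.01] 0.2638865246321071
delta [ 0.02280938  0.00059934 -0.00070996]
```

Call:
play_rows(increments="0.003 0 -0.0005 0; 0.003 0 0 0; 0 0 0 0")

```text
clock: 8.35
position: [0.5157, 0.2638, 0.0579]
ee_rot: [-0.535, -0.458, 0.542, -0.458]
ft_force: [-0.5, -1.2, 0.7]
grip_width: 0.258
```

Call:
play_rows(increments="0.003 0 0 0; 0 0 0 0")

```text
clock: 8.55
position: [0.5163, 0.2637, 0.0555]
ee_rot: [-0.536, -0.458, 0.542, -0.458]
ft_force: [-1.0, -2.2, -1.6]
grip_width: 0.263
```

```bash
python3 d.py .515 .264 .0403; python3 look.py w9
```

```text
[0.51633596 0.26372395 0.05554749] [ 0.002 -0.007 -0.001 -0.004 -0.005  0.009 -0.002]
[[-0.007  0.987 -0.161]
 [-0.006 -0.161 -0.987]
 [-1.    -0.005  0.007]]
yaw -9.244624935337132
f [-1.   -2.19 -1.57] [-0.3   0.19  0.03] 0.2629580242923121
delta [ 0.01525395 -0.0012795  -0.00016408]
8.55 [0.51633596 0.26372395 0.05554749] [-0.99988804 -2.18665944 -1.56580935] 0.2629580242923121
[[-0.007  0.987 -0.161]
 [-0.006 -0.161 -0.987]
 [-1.    -0.005  0.007]]
```

View pics/w9.png

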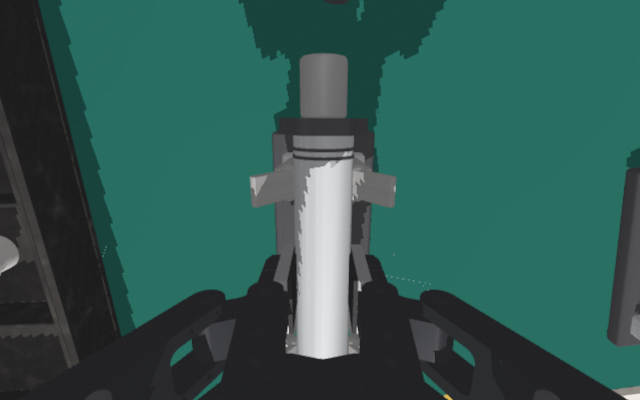

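Call:
play_rows(increments="0.003 -0.001 0.0005 0; 0.003 0 0 0")

```text
clock: 8.8
position: [0.5164, 0.2639, 0.051]
ee_rot: [-0.537, -0.458, 0.541, -0.458]
ft_force: [-0.7, -1.7, 3.8]
grip_width: 0.262
```

Call:
play_rows(increments="0.003 0 0 0; 0 0 0 0")

```text
clock: 9.0
position: [0.5164, 0.2635, 0.0474]
ee_rot: [-0.537, -0.457, 0.541, -0.458]
ft_force: [0.7, -0.8, -3.3]
grip_width: 0.265
```

```bash
python3 d.py .515 .264 .0403
```

```text
[0.51635681 0.26354087 0.04740725] [ 0.002 -0.002 -0.    -0.003 -0.001  0.002  0.002]
[[-0.004  0.987 -0.161]
 [-0.005 -0.161 -0.987]
 [-1.    -0.003  0.006]]
yaw -9.275958788236293
f [ 0.68 -0.83 -3.31] [-0.19 -0.12 -0.02] 0.2653395341578755
delta [ 0.00711007 -0.00139133 -0.00027531]
```

Call:
play_rows(increments="0.003 0 0 0; 0 0 0 0")

```text
clock: 9.2
position: [0.5157, 0.2633, 0.0432]
ee_rot: [-0.536, -0.458, 0.541, -0.458]
ft_force: [1.4, -0.3, -7.0]
grip_width: 0.261
```

Call:
play_rows(increments="0.002 0 0 0; 0 0 0 0")

```text
clock: 9.4
position: [0.5154, 0.2635, 0.0406]
ee_rot: [-0.536, -0.458, 0.542, -0.458]
ft_force: [1.2, -1.1, -4.1]
grip_width: 0.256
```

```bash
python3 d.py .515 .264 .0403; python3 look.py w10; python3 - <<'E'
from h import *
from workcell import *
c=camera("scene")
cv2.imwrite(f"pics/scene4.png",cv2.resize(c["img"][210:300,150:240],None,fx=6,fy=6,interpolation=cv2.INTER_CUBIC))
E
```

```text
[0.51537295 0.26346148 0.04058349] [ 0.001 -0.001 -0.002 -0.     0.     0.005  0.004]
[[-0.006  0.987 -0.161]
 [-0.005 -0.161 -0.987]
 [-1.    -0.005  0.006]]
yaw -9.249903032444706
f [ 1.25 -1.12 -4.1 ] [-0.14 -0.26  0.08] 0.2557167758890707
delta [ 0.00028287 -0.00045321 -0.00047334]
9.4 [0.51537295 0.26346148 0.04058349] [ 1.24551663 -1.11586125 -4.10363266] 0.2557167758890707
[[-0.006  0.987 -0.161]
 [-0.005 -0.161 -0.987]
 [-1.    -0.005  0.006]]
```

View pics/scene4.png

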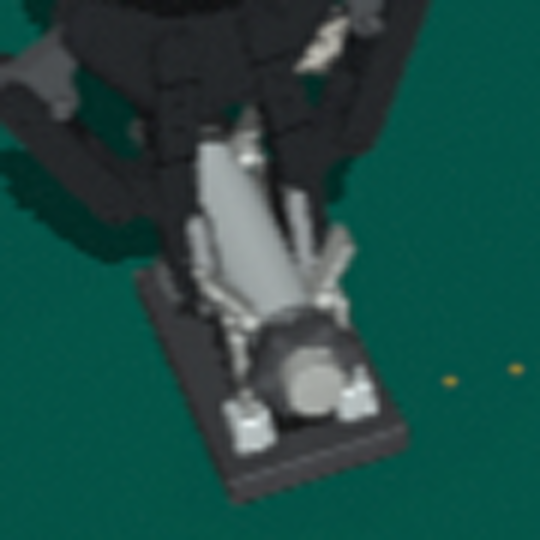

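View pics/w10.png

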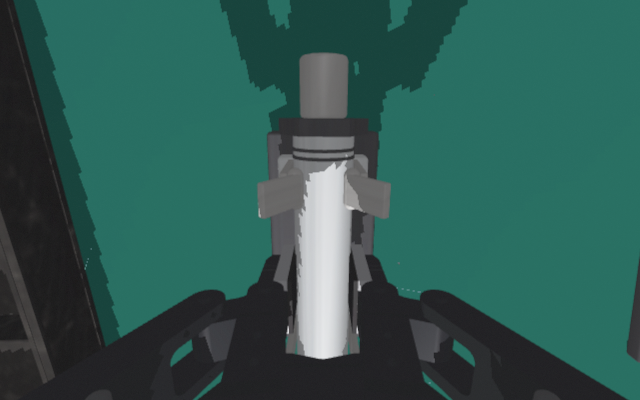

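Call:
play_rows(increments="0 0 0 0; 0 0 0 0; 0 0 0 0; 0 0 0 0", hand=-0.3)

```text
clock: 9.9
position: [0.516, 0.2646, 0.0421]
ee_rot: [-0.537, -0.458, 0.541, -0.458]
ft_force: [0.1, 0.3, 0.7]
grip_width: 0.648
```

Call:
play_rows(increments="-0.01 0 0 0; -0.02 0 0 0; -0.03 0 0 0; -0.04 0 0 0; -0.04 0 0 0; -0.02 0 0 0; 0 0 0 0")

```text
clock: 10.6
position: [0.5159, 0.266, 0.2128]
ee_rot: [-0.537, -0.459, 0.54, -0.458]
ft_force: [-0.5, -0.0, -0.5]
grip_width: 0.65
```

Call:
play_rows(increments="0 -0.03 0.02 0; 0 -0.03 0.03 0; 0 -0.02 0.03 0; 0 0 0.02 0; 0 0 0 0; 0 0 0 0; 0 0 0 0")

```text
clock: 11.3
position: [0.4163, 0.1783, 0.2117]
ee_rot: [-0.536, -0.459, 0.54, -0.458]
ft_force: [0.3, -0.6, -0.2]
grip_width: 0.652
```

```bash
python3 d.py .515 .264 .0403; python3 look.py w11; python3 - <<'E'
from h import *
from workcell import *
c=camera("scene")
cv2.imwrite(f"pics/scene5.png",cv2.resize(c["img"][200:320,130:290],None,fx=5,fy=5,interpolation=cv2.INTER_CUBIC))
E
```

```text
[0.41628408 0.17826923 0.21169064] [-0.009  0.003 -0.007 -0.004 -0.002 -0.004 -0.006]
[[-0.004  0.987 -0.158]
 [-0.002 -0.158 -0.987]
 [-1.    -0.004  0.003]]
yaw -9.086677437242104
f [ 0.34 -0.57 -0.24] [ 0.01 -0.02 -0.02] 0.6515838453904469
delta [ 0.17077522  0.08464302 -0.10070119]
11.3 [0.41628408 0.17826923 0.21169064] [ 0.34232573 -0.57118193 -0.24217891] 0.6515838453904469
[[-0.004  0.987 -0.158]
 [-0.002 -0.158 -0.987]
 [-1.    -0.004  0.003]]
```

View pics/scene5.png

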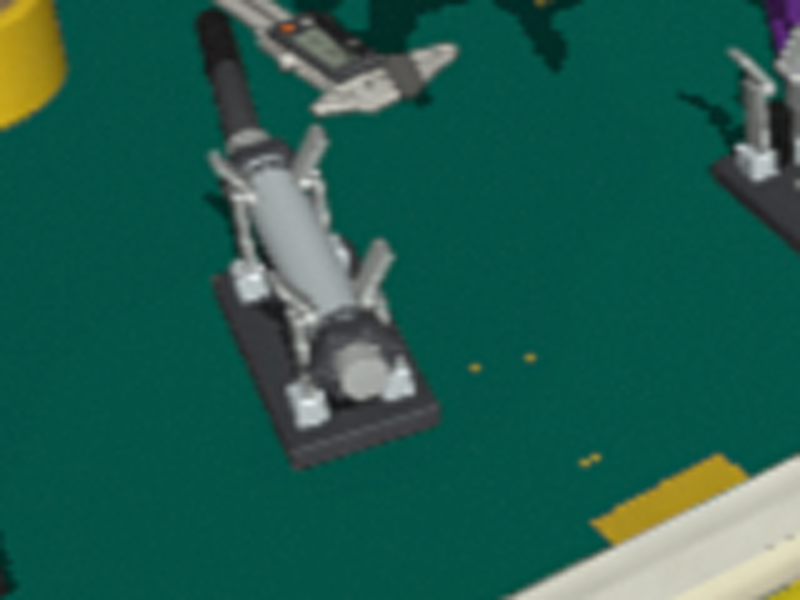

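View pics/w11.png

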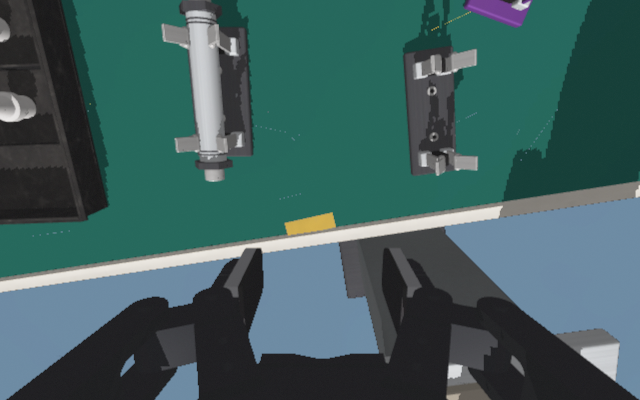

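```bash
python3 - <<'E'
from h import *
o,c=pickle.load(open("w11.pkl","rb"));R,t=wristRt(c,o)
a=ray(c,203,6,.045,R,t);b=ray(c,214,164,.045,R,t);d=a-b
print(a,b,(a+b)/2,np.linalg.norm(d),np.degrees(np.arctan2(d[1],d[0])))
c=pickle.load(open("scene3.pkl","rb"))
ux=d/np.linalg.norm(d)
for z in(.035,.045,.055,.065): print(z,(proj(c,np.array([.515,.264,z])-ux*.078)-[130,200])*5,"obs 363,372")
from workcell import workorder; workorder.hand_in()
E
```

```text
[0.57946912 0.24895282 0.045     ] [0.45224498 0.27228491 0.045     ] [0.51585705 0.26061887 0.045     ] 0.12934592041852994 -10.39219887856564
0.035 [366.48901397 403.56444934] obs 363,372
0.045 [362.87468983 381.37375531] obs 363,372
0.055 [359.2188362  358.92808466] obs 363,372
0.065 [355.52073317 336.22301738] obs 363,372
the job is handed in; nothing more can be done
```

The thick gauge is snapped into the wide holder, the left dark one, and released. I handed the job in at about 11 s on the clock, out of the 38 s allowed.

- **Pressing in:** I carried it over held mid-handle, centred it over the clips with the wrist camera and pressed it down in steps of 3 mm or less. The upward force never read above about 4 N. Over the last few millimetres the jaws were pulling the gauge down.
- **Letting go:** I stopped with the tool at 40.6 mm, against 40.3 mm worked out for the seat. I then opened the fingers and drew the arm clear, with the wrist force back near zero.
- **Last pictures:** The gauge lies between both jaw pairs with its collars outside the clips. Its measured middle is (0.516, 0.261), about 3 mm from the seat position I used. Its axis measured -10.4° against -9.3° for the holder, about 0.02 rad apart.
- **Height check:** The scene camera puts the near plug end about 4 mm higher than calculated for a level, seated gauge. That is close to the 5 mm limit. I put it down to camera bias, because that camera was also a few millimetres off earlier, and the tool height and jaw pull both point to a full seat.
- **Not checked at the end:** I did not look at the thin gauge again. The arm and gripper were never close enough to touch it. The sink of the rubber pads cannot be read, but no upward push was left at the seat.

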